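Lay the boiler service kit out on its shadow pads

TASK

Put the four loose items of the boiler service kit onto the dark pads with the matching white silhouettes, heavy steel before glass: first the red pipe wrench, then the green level, then the inspection mirror, and the glass jar of brass washers last. Each must lie squarely on its silhouette, head over head for the wrench and the mirror, the level on its long base with the vial up (either end first) and the jar upright. Set each one down rather than dropping it, never tip the jar over, and leave the blue tape spool and the copper tee where they are.

Things in the scene. Friction and masses are not known exactly. Their poses are not given: they have to be found in the camera images.
- wrench_grip (a point): Small red pipe wrench lying flat, 150 mm long, 16 mm thick, head (steel jaws) 38 mm wide, mass about 0.36 kg. This point is where to grip it: on the red handle, mid-width and half-way up (8 mm above the underside), 22 mm from the middle of the wrench's length towards the handle end. x points along the wrench to the jaws, z up. The handle is straight and 18 mm wide from 53 mm behind this point to 30 mm ahead of it.
- level_center (a point): Small green spirit level with black side windows and a yellow vial in its top, standing on its base: 140 mm long (its x), 22 mm wide (y), 38 mm high (z up). This point is its centre, 19 mm above its underside. The two ends are alike. Mass about 0.16 kg.
- mirror_grip (a point): Inspection mirror lying flat, 150 mm long: square-section black handle 75 mm long, 14 mm wide and 14 mm high, then a thin steel rod and a round silver mirror head of 36 mm diameter. This point is where to grip it: on the handle, half-way up (7 mm above the underside), 30 mm from the middle of the whole length towards the handle end (the handle runs from 45 mm behind this point to 30 mm ahead). x points along it to the mirror head, z up. Mass about 0.07 kg.
- jar_center (a point): Open glass jar full of brass washers (they stay in it), standing: 50 mm diameter, 52 mm high. This point is its centre, 26 mm above its underside; z up. Mass about 0.17 kg.
- wrench_pad: Fixed dark blue pad, 160 x 64 mm and 4 mm thick, with the white silhouette of the pipe wrench centred on it lengthwise. Origin: middle of the pad, on its underside. x points along the pad to the silhouette's jaws, z up. With the wrench in place its grip point is at x = -22 mm, y = 0, z = 12 mm in this frame and its x runs along the pad's x.
- level_pad: Fixed dark blue pad, 160 x 64 mm and 4 mm thick, with a plain white bar, the silhouette of the level, along its middle. Origin: middle of the pad, on its underside; x along the bar, z up. In place, the level's centre is above the origin at z = 23 mm, lengthwise along x either way round.
- mirror_pad: Fixed dark blue pad, 160 x 64 mm and 4 mm thick, with the white silhouette of the inspection mirror (handle, thin rod, round head). Origin: middle of the pad, on its underside; x points along the pad to the round head, z up. In place, the mirror's grip point is at x = -30 mm, y = 0, z = 11 mm in this frame and its x runs along the pad's x.
- jar_pad: Fixed dark blue pad, 64 x 64 mm and 4 mm thick, with a white disc of 55 mm diameter, the silhouette of the jar. Origin: middle of the pad, on its underside; z up. In place, the jar's centre is above the origin at z = 30 mm; its yaw does not matter.
- spool_center (a point): Bystander: round blue spool of sealing tape with a white face, lying flat, 48 mm diameter, 18 mm high; loose. This point is its centre. Not to be disturbed.
- tee_center (a point): Bystander: copper pipe tee, 60 x 45 mm, 25 mm high, loose. This point is its middle, 12 mm above its underside. Not to be disturbed.
Mind the look-alikes: they are no part of the job. Of the things shaped like the part that bears level_center, the green one is meant.

How it is judged (in metres and radians):
On the way, in this order (a step that is already met when the one before it is completed fails the run):
1. the pipe wrench lies on its outline, released (x of wrench_grip in the frame of wrench_pad between -0.034 and -0.01 m and y of wrench_grip in the frame of wrench_pad between -0.012 and 0.012 m and x of wrench_pad in the frame of wrench_grip between 0.01 and 0.034 m and angle between the x axis of wrench_grip and the x axis of wrench_pad, either way round below 0.2 rad and angle between wrench_grip's own z axis and vertical below 0.12 rad and z of wrench_grip in the frame of wrench_pad between 0.008 and 0.016 m and linear speed of wrench below 0.02 m/s and contact force between the fingers and wrench below 0.05 N), for 0.2 s.
2. then the level stands on its outline, released (horizontal distance between level_center and level_pad below 0.012 m and angle between the x axis of level_center and the x axis of level_pad, either way round below 0.2 rad and angle between level_center's own z axis and vertical below 0.12 rad and z of level_center in the frame of level_pad between 0.019 and 0.027 m and linear speed of level below 0.02 m/s and contact force between the fingers and level below 0.05 N), for 0.2 s.
3. then the mirror lies on its outline, released (x of mirror_grip in the frame of mirror_pad between -0.042 and -0.018 m and y of mirror_grip in the frame of mirror_pad between -0.012 and 0.012 m and x of mirror_pad in the frame of mirror_grip between 0.018 and 0.042 m and angle between the x axis of mirror_grip and the x axis of mirror_pad, either way round below 0.2 rad and angle between mirror_grip's own z axis and vertical below 0.12 rad and z of mirror_grip in the frame of mirror_pad between 0.007 and 0.015 m and linear speed of mirror below 0.02 m/s and contact force between the fingers and mirror below 0.05 N), for 0.2 s.
4. last, the jar stands on its outline, released (horizontal distance between jar_center and jar_pad below 0.012 m and angle between jar_center's own z axis and vertical below 0.12 rad and z of jar_center in the frame of jar_pad between 0.026 and 0.034 m and linear speed of jar below 0.02 m/s and contact force between the fingers and jar below 0.05 N), for 0.2 s.
At the end, for the whole second after the job is handed in: All four items rest on their own pads, released and at rest: grip point or centre within 12 mm of its place in the silhouette, length along the silhouette within 0.2 rad, wrench and mirror head over head, each within 0.12 rad of flat or upright and within 4 mm of its resting height on the pad (all of step 1 and all of step 2 and all of step 3 and all of step 4); the robot touches nothing.
It fails at once if the glass jar is tipped over (angle between jar_center's own z axis and vertical above 0.6 rad).
It fails at once if a thing is dropped (moves faster than 0.45 m/s, as after a 10 mm fall, with no finger on it) ((linear speed of wrench above 0.45 m/s and contact force between the fingers and wrench below 0.01 N) or (linear speed of level above 0.45 m/s and contact force between the fingers and level below 0.01 N) or (linear speed of mirror above 0.45 m/s and contact force between the fingers and mirror below 0.01 N) or (linear speed of jar above 0.45 m/s and contact force between the fingers and jar below 0.01 N)).
It fails at once if the tape spool is moved more than 15 mm (distance of spool_center from where it was at the start of the episode above 0.015 m).
It fails at once if the copper tee is moved more than 15 mm (distance of tee_center from where it was at the start of the episode above 0.015 m).
It also fails if it takes over 120 s, if anything falls off the work surface, if the arm or the gripper's body presses on something with over 40 N, if the wrist force passes 120 N, or if a joint passes its speed limit or range.

ROBOT

A 6-joint arm with a two-finger parallel gripper is mounted at the origin on the work surface. World frame = base frame: x ahead of the robot, y to its left, z up, the work surface at z = 0. Lengths are in mm, angles in rad, forces in N, time in s.
With the tool pointing down it reaches from about 400 to 925 mm from the base axis. Payload 12.5 kg.
Tool frame: the origin (TCP) lies at the very end of the fingers, on their centre line; the grasp point (between the pads) lies 19 mm behind it (robot.grasp_offset is the distance from the TCP to the grasp point, in mm); z points along the fingers, y is the line along which they close (so a half turn about z gives the same grasp; the last joint's range is limited). The gripper opens to 95 mm and grips with 3 to 60 N. Pads are 20 mm wide; open, the fingers measure 119 mm over their backs; the gripper's body (75 mm by 180 mm) begins 59 mm behind the grasp point.
Start: joints at [-1.283, 0.491, 1.559, -0, 1.092, -0.106], TCP at [239.837, -577.17, 214.661] pointing down, gripper open.
Joint ranges: [-3.1, 3.1], [-0.84, 2.19], [0.05, 2.79], [-1.13, 4.28], [0.06, 2.93], [-2.69, 2.69]. Speed limits (rad/s): [2.22, 2.22, 2.79, 3.14, 3.14, 3.14].

INTERFACE

Orientations are given as a unit quaternion [w, x, y, z].
In Python, from station import robot, vision, job gives the robot as it stands. The module is installed in compiled form; this text tells all that it offers. Calls block until the motion is done:
- robot.move_pose(position, orientation): joint-space move of the TCP to a pose.
- robot.movel(position, ori=None, vel=150, force_limit=None): straight line of the TCP; ori=None keeps the orientation; vel is the mean speed in mm/s. With force_limit (N) it stops when the force on the tool has changed by that much, and returns True; else False.
- robot.goto_joints(angles): joint-space move.
- robot.open_jaws() and robot.clamp(effort=None): open the fingers fully, or close them until they stop; effort is the grip in N (None keeps the last).
- robot.dwell(seconds).
- robot.inverse_kinematics(position, orientation): joint angles nearest the present ones, or None.
- vision.grab_frame(name): name is "scene" or "top"; returns (picture, depth): 480x640x3 uint8, red, green, blue; 480x640 float32, mm along the optical axis (not along the pixel's ray), 0 where there is no reading.
- vision.calibration(name): a dict with "camera_matrix" (3x3 intrinsics, pixels), "R" (3x3) and "t" (3): a world point X has camera coordinates R X + t. Camera axes: x right, y down, z forward; pixel columns grow to the right and rows downward; lengths in mm; the calibration is good to about 2 mm. A picture is of the moment at which its call begins. calibration takes no time and is no camera call.
A pose or a line that the arm cannot do raises robot.IKError and nothing moves.
- job.job_done(): hands the job in; it is judged then, once.
Readings, each from a call of its own:
- robot.read_clock(): time.
- robot.read_joint_positions(): joint angles.
- robot.read_qd(): joint speeds.
- robot.read_effort(): joint torques, N m.
- robot.read_position(): TCP position.
- robot.read_tcp_rot(): TCP orientation.
- robot.read_contact_force(): force on the tool from outside, world axes, zero at the start.
- robot.read_wrist_torque(): the same for the moment, N m.
- robot.read_finger_gap(): opening from 0.0 (shut) to 1.0 (fully open).
- robot.read_gripper_force(): force on a finger pad.
Only numpy, scipy, OpenCV 4.12 (cv2) and the standard library are available. Lean on these libraries where they do the work, as an engineer would, in place of code of your own. Each camera call takes 0.05 s, during which the arm holds its last target. There are 200 camera calls.

## Working session

There is one attempt and no reset: what is moved stays moved. The work goes in short steps, each a Python script; the robot and the scene stay as the last script left them, time stands still between calls to the robot, and variables do not carry over. Pictures are saved under pics/ and viewed, at most 14 in all, crops included, and the job is handed in when it is done.

```bash
mkdir -p pics
python3 - <<'E'
from station import robot, vision
import cv2,numpy as np
for n in("top","scene"):
    p,d=vision.grab_frame(n); cv2.imwrite(f"pics/{n}0.png",p[:,:,::-1]); np.savez(f"{n}0.npz",p=p,d=d)
    c=vision.calibration(n); print(n,c, -np.array(c["R"]).T@c["t"])
print(robot.read_tcp_rot())
E
```

```text
top {'camera_matrix': array([[600.0875755 ,   0.        , 325.23223965],
       [  0.        , 600.0875755 , 246.09351502],
       [  0.        ,   0.        ,   1.        ]]), 'R': array([[ 0.02878565, -0.9993805 ,  0.02024869],
       [-0.98390449, -0.0319023 , -0.17582436],
       [ 0.17636142, -0.01486155, -0.98421328]]), 't': array([  46.78793241,  625.55518021, 1089.80211183])} [ 421.94068073   82.91175073 1181.63815976]
scene {'camera_matrix': array([[498.89077215,   0.        , 318.51590937],
       [  0.        , 498.89077215, 236.2589073 ],
       [  0.        ,   0.        ,   1.        ]]), 'R': array([[-0.69225286,  0.72164932,  0.00287112],
       [ 0.61296311,  0.59008444, -0.5254299 ],
       [-0.38087033, -0.36197046, -0.85083205]]), 't': array([ 388.85284584, -404.90111771, 1277.74748121])} [1004.03004451  420.81730061  873.28491674]
[-4.69320490e-04  9.80679303e-01  1.95621786e-01 -4.59863490e-05]
```

View pics/top0.png

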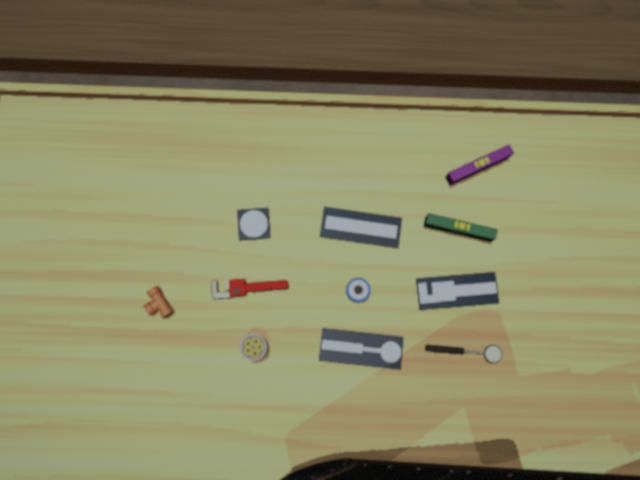

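View pics/scene0.png

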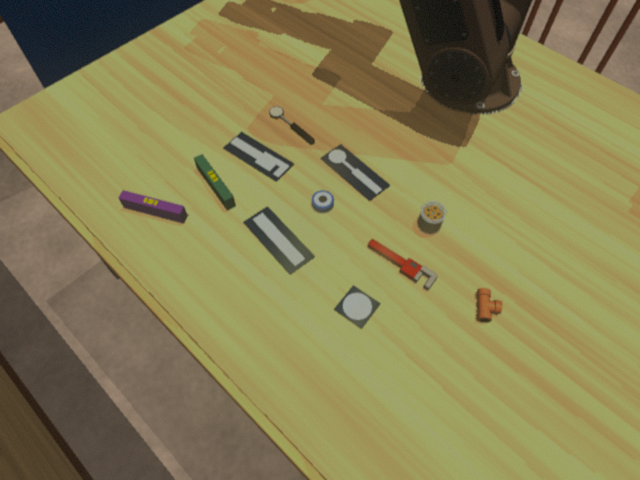

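The top view shows the wrench around (250,288) with its jaws to the left, and the green level at (460,227). The mirror is at (465,351) with its head to the right, and the jar at (255,347). The pads are at (457,291) wrench, (361,227) level, (361,349) mirror and (254,224) jar. The spool is at (358,290) and the tee at (158,302). The purple level is a decoy.

```bash
cat > geo.py <<'E'
import numpy as np,cv2
from station import vision
def unproj(n,uv,z):
    c=vision.calibration(n);K,R,t=(np.array(c[k],float) for k in("camera_matrix","R","t"))
    r=R.T@np.linalg.inv(K)@np.array([uv[0],uv[1],1.]);o=-R.T@t
    return o+r*(z-o[2])/r[2]
def proj(n,X):
    c=vision.calibration(n);K,R,t=(np.array(c[k],float) for k in("camera_matrix","R","t"))
    q=K@(R@np.array(X,float)+t);return q[:2]/q[2]
E
python3 - <<'E'
import numpy as np,cv2
from geo import *
f=np.load("top0.npz");p=f["p"]
im=p[:,:,::-1].copy();hsv=cv2.cvtColor(im,cv2.COLOR_BGR2HSV)
b,g,r=[im[:,:,i].astype(int) for i in range(3)]
# non-wood: wood has strong yellow hue
m=((r-b<25)|(hsv[:,:,0]<12)|(hsv[:,:,0]>45)).astype(np.uint8)
m[:120]=0;m[440:]=0
n,l,s,c=cv2.connectedComponentsWithStats(m,connectivity=8)
for i in range(1,n):
    if s[i,4]>80:
        pts=np.argwhere(l==i)[:,::-1].astype(np.float32)
        # metric rect on z plane
        h=np.array([unproj("top",q,4)[:2] for q in pts],np.float32)
        rc=cv2.minAreaRect(h); print(s[i],c[i].round(1),np.round(rc[0],1),np.round(rc[1],1),round(rc[2],1))
for k,(x,y,w,hh) in {"L":(200,190,210,190),"R":(400,190,120,190)}.items():
    pass
crop=im[190:390,195:515]; cv2.imwrite("pics/crop0.png",cv2.resize(crop,None,fx=2.5,fy=2.5,interpolation=cv2.INTER_CUBIC))
E
```

```text
[446 144  68  41 839] [479.1 164.5] [ 814.2 -246.9] [ 27.7 155. ] 27.1
[ 237  207   34   34 1012] [253.3 223.5] [674.5 210.3] [64.6 64.2] 6.4Traceback (most recent call last):
  File "<stdin>", line 14, in <module>
  File "geo.py", line 4, in unproj
    c=vision.calibration(n);K,R,t=(np.array(c[k],float) for k in("camera_matrix","R","t"))
ValueError: time passes only in moves, steps and waits
```

```bash
cat > geo.py <<'E'
import numpy as np,cv2,functools
from station import vision
@functools.lru_cache(None)
def cal(n):
    c=vision.calibration(n);return tuple(np.array(c[k],float) for k in("camera_matrix","R","t"))
def unproj(n,uv,z):
    K,R,t=cal(n)
    r=R.T@np.linalg.inv(K)@np.array([uv[0],uv[1],1.]);o=-R.T@t
    return o+r*(z-o[2])/r[2]
def proj(n,X):
    K,R,t=cal(n);q=K@(R@np.array(X,float)+t);return q[:2]/q[2]
def blobs(p,z=4,amin=80):
    im=p[:,:,::-1].copy();h=cv2.cvtColor(im,cv2.COLOR_BGR2HSV)[:,:,0]
    b,r=im[:,:,0].astype(int),im[:,:,2].astype(int)
    m=((r-b<25)|(h<12)|(h>45)).astype(np.uint8);m[:120]=0;m[440:]=0
    n,l,s,c=cv2.connectedComponentsWithStats(m,connectivity=8)
    for i in range(1,n):
        if s[i,4]>amin:
            pts=np.argwhere(l==i)[:,::-1]
            rc=cv2.minAreaRect(np.array([unproj("top",q,z)[:2] for q in pts],np.float32))
            print(s[i],c[i].round(1),np.round(rc[0],1),np.round(rc[1],1),round(rc[2],1))
E
python3 - <<'E'
from geo import *
p=np.load("top0.npz")["p"];blobs(p)
cv2.imwrite("pics/crop0.png",cv2.resize(p[190:390,195:515,::-1],None,fx=2.5,fy=2.5,interpolation=cv2.INTER_CUBIC))
E
```

```text
[446 144  68  41 839] [479.1 164.5] [ 814.2 -246.9] [ 27.7 155. ] 27.1
[ 237  207   34   34 1012] [253.3 223.5] [674.5 210.3] [64.6 64.2] 6.4
[ 320  206   82   42 2486] [360.6 227. ] [674.4  -4.7] [160.7  64.2] 83.2
[424 213  73  28 878] [459.9 227.5] [ 680.4 -206. ] [147.5  29.5] 78.7
[ 416  272   84   38 2575] [457.  290.5] [ 552.5 -198.2] [ 63.5 160.3] 6.3
[345 277  27  26 543] [357.9 289.4] [548.3  -1.9] [49.4 51.3] 1.8
[212 279  76  20 863] [244.7 287.5] [546.6 211.6] [ 35.9 148.2] 6.6
[155 288  17  26  93] [163.3 300.2] [516.  378.1] [58.   6.6] 35.7
[ 319  328   85   41 2709] [360.7 348.4] [434.3  -9.8] [159.9  63.6] 85.5
[239 334  29  27 290] [253.  347.4] [430.7 198.9] [49.5 54.1] 1.7
[426 345  45   9 208] [445.3 349.2] [ 436.7 -179.1] [86.1 10.4] 86.5
[475 345  27  18 262] [492.  353.5] [ 428.9 -260.2] [33.  47.2] 25.8
```

View pics/crop0.png

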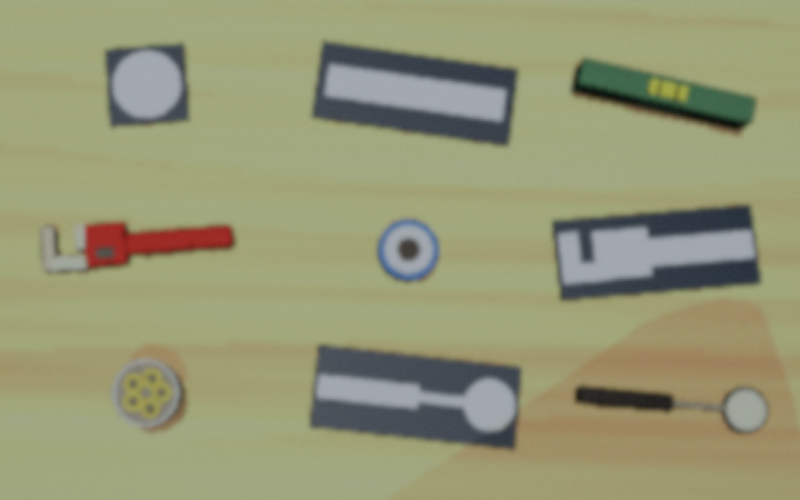

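The pad rectangles measure 160x64 and 64x64 mm, which matches the given sizes. I read these points in the crop: wrench handle end (233,237), level top centre (666,91), mirror handle end (577,396), jar rim centre (147,394).

```bash
cat > kit.py <<'E'
from geo import *
from station import robot
C=lambda u,v,z:unproj("top",(195+u/2.5,190+v/2.5),z)[:2]
def axis(a,b): d=b-a;return np.arctan2(d[1],d[0]),d/np.linalg.norm(d)
def wrench():
    e=C(233,237,16);a,d=axis(e,C(130,243,16));return e+53*d,a
def level():
    return C(666,91,38),axis(C(755,97,38),C(582,60,38))[0]
def mirror():
    e=C(577,395.5,14);a,d=axis(e,C(672,402,14));print("mirror handle",np.linalg.norm(C(672,402,14)-e));return e+45*d,a
def jar(): return C(147,394,52),np.pi/2
def pad(c,deg,off=0):
    a=np.radians(deg);return np.array(c)+off*np.array([np.cos(a),np.sin(a)]),a
ITEMS=dict(wrench=(wrench,pad((552.5,-198.2),96.3,-22),2,50,18),
           level=(level,pad((674.4,-4.7),83.2),8,35,22),
           mirror=(mirror,pad((434.3,-9.8),-94.5,-30),2,25,14),
           jar=(jar,pad((674.5,210.3),90),14,25,50))
q=lambda a:[0,np.cos(a/2),np.sin(a/2),0]
def plan(name):
    f,(pp,pa),z,eff,w=ITEMS[name];gp,ga=f()
    da=(pa-ga+np.pi)%(2*np.pi)-np.pi
    best=None
    for k in(0,np.pi):
        js=[robot.inverse_kinematics([*p,150.],q(a+k)) for p,a in((gp,ga),(pp,ga+da))]
        if all(j is not None for j in js):
            m=max(abs(j[5]) for j in js)
            if best is None or m<best[0]: best=(m,k)
    print(name,gp.round(1),round(np.degrees(ga),1),"->",pp.round(1),round(np.degrees(pa),1),best)
    return gp,ga+best[1],pp,ga+da+best[1],z,eff,w
def pick(name,up=130.):
    gp,a,pp,b,z,eff,w=plan(name)
    robot.open_jaws();robot.move_pose([*gp,up],q(a))
    print("down hit",robot.movel([*gp,z+25.],vel=150,force_limit=15),robot.movel([*gp,float(z)],vel=40,force_limit=8),robot.read_position())
    zz=robot.read_position()[2];robot.clamp(eff)
    print("gap mm",robot.read_finger_gap()*95,"want",w,"F",robot.read_gripper_force())
    robot.movel([*gp,zz+15],vel=50);robot.movel([*gp,up],vel=150)
    print("lifted gap",robot.read_finger_gap()*95,robot.read_clock())
    return zz
def place(name,zz,up=130.,dxy=(0,0)):
    gp,a,pp,b,z,eff,w=plan(name);pp=pp+np.array(dxy)
    robot.move_pose([*pp,up],q(b));robot.movel([*pp,zz+4+12],vel=120)
    h=robot.movel([*pp,zz+4-1.5],vel=15,force_limit=3);print("touch",h,robot.read_position()[2]-zz)
    robot.dwell(.2);robot.open_jaws();robot.dwell(.3)
    robot.movel([*pp,zz+40],vel=60);robot.movel([*pp,up],vel=150);print(robot.read_clock())
E
python3 - <<'E'
from kit import *
for n in ITEMS: plan(n)
zz=pick("wrench");print(zz)
p,d=vision.grab_frame("scene");cv2.imwrite("pics/s1.png",p[:,:,::-1])
E
```

```text
wrench [547.1 188. ] 95.1 -> [ 554.9 -220.1] 96.3 (np.float64(0.5981276790651044), 0)
level [ 674.6 -199.6] 79.5 -> [674.4  -4.7] 83.2 (np.float64(0.19828377352081494), 0)
mirror handle 73.47188045950477
mirror [ 436.1 -179. ] -92.2 -> [436.7  20.1] -94.5 (np.float64(0.4913873743332986), 3.141592653589793)
jar [429.2 192.6] 90.0 -> [674.5 210.3] 90.0 (np.float64(0.2813140858310019), 0)
wrench [547.1 188. ] 95.1 -> [ 554.9 -220.1] 96.3 (np.float64(0.5981276790651044), 0)
down hit False False [547.17009919 188.05308468   1.96119812]
gap mm 17.346627918894907 want 18 F 49.99997913837433
lifted gap 17.487603150740917 7.3833
1.9611981197698163
```

View pics/s1.png

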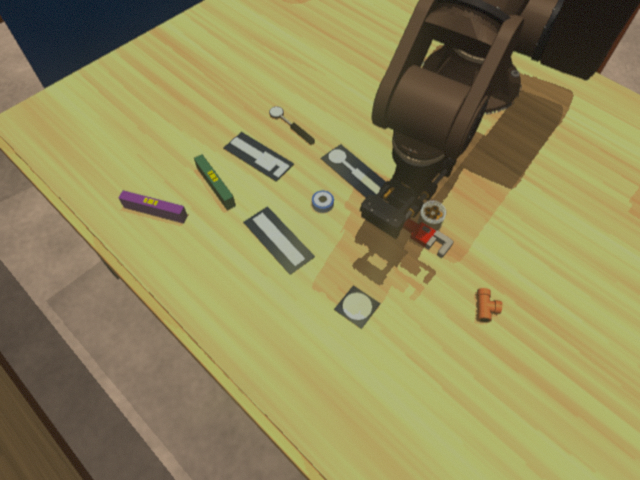

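The wrench is held level by its handle, with the head at (430,238) in the scene view. The gap of 17.5 mm agrees with the 18 mm handle, so I'll place it.

Run:
```python
from kit import *
place("wrench",1.96)
robot.move_pose([560,60,200],q(np.pi/2))
p,d=vision.grab_frame("scene")
cv2.imwrite("pics/s2.png",cv2.resize(p[60:260,80:400,::-1],None,fx=2.5,fy=2.5,interpolation=cv2.INTER_CUBIC))
p,d=vision.grab_frame("top")
cv2.imwrite("pics/t2.png",cv2.resize(p[190:390,195:515,::-1],None,fx=2.5,fy=2.5,interpolation=cv2.INTER_CUBIC))
```

```text
wrench [547.1 188. ] 95.1 -> [ 554.9 -220.1] 96.3 (np.float64(0.5981276790651044), 0)
touch True 4.043662544972331
14.0833
```

View pics/t2.png

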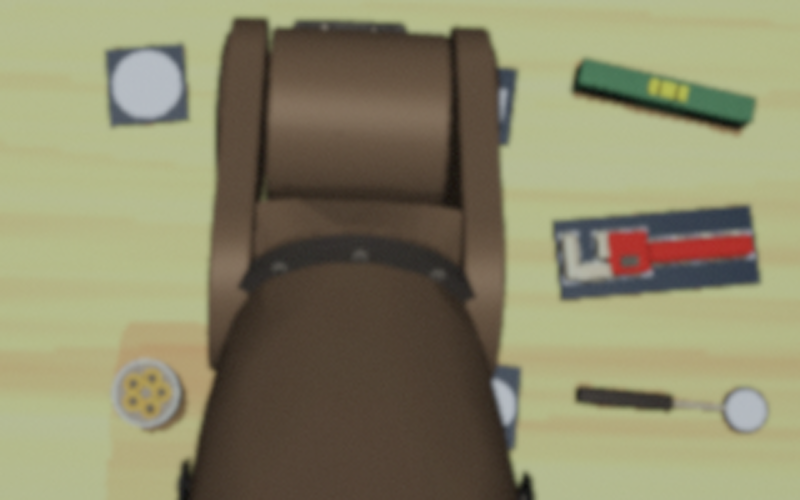

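The wrench lies on its silhouette, jaws at (585,250) and handle end at (753,243) in the crop. Next the level and the mirror, each stopping if the gap is wrong.

Run:
```python
from kit import *
zz=pick("level")
if abs(robot.read_finger_gap()*95-22)<2:
    place("level",zz)
    robot.move_pose([500,-190,200],q(np.pi/2))
    p,d=vision.grab_frame("top")
    cv2.imwrite("pics/t3.png",cv2.resize(p[190:390,195:515,::-1],None,fx=2.5,fy=2.5,interpolation=cv2.INTER_CUBIC))
```

```text
level [ 674.6 -199.6] 79.5 -> [674.4  -4.7] 83.2 (np.float64(0.19828377352081494), 0)
down hit False False [ 674.73044359 -199.6614912     8.0414579 ]
gap mm 21.624747548273792 want 22 F 34.95719075202942
lifted gap 21.71330246792007 20.6583
level [ 674.6 -199.6] 79.5 -> [674.4  -4.7] 83.2 (np.float64(0.19828377352081494), 0)
touch True 3.929873891994726
26.4667
```

View pics/t3.png

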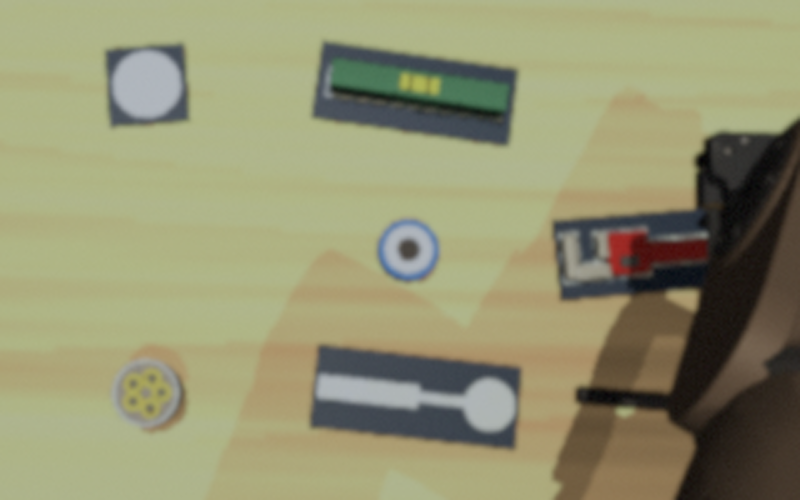

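The level stands on its bar, top face centre at about (419,85) in the crop. I'll compute its offset, then do the mirror.

Run:
```python
from kit import *
print("level now",C(419.5,85,42),"want",674.4,-4.7)
zz=pick("mirror")
if abs(robot.read_finger_gap()*95-14)<2:
    place("mirror",zz)
    robot.move_pose([560,150,220],q(np.pi/2))
    p,d=vision.grab_frame("top")
    cv2.imwrite("pics/t4.png",cv2.resize(p[190:390,195:515,::-1],None,fx=2.5,fy=2.5,interpolation=cv2.INTER_CUBIC))
```

```text
level now [672.15241588  -6.08177028] want 674.4 -4.7
mirror handle 73.47188045950477
mirror [ 436.1 -179. ] -92.2 -> [436.7  20.1] -94.5 (np.float64(0.4913873743332986), 3.141592653589793)
down hit False False [ 436.11736901 -178.9674496     1.96006724]
gap mm 13.651594046301106 want 14 F 24.999102652072906
lifted gap 14.00228613405975 32.4333
mirror handle 73.47188045950477
mirror [ 436.1 -179. ] -92.2 -> [436.7  20.1] -94.5 (np.float64(0.4913873743332986), 3.141592653589793)
touch True 4.000299604224957
38.4333
```

View pics/t4.png

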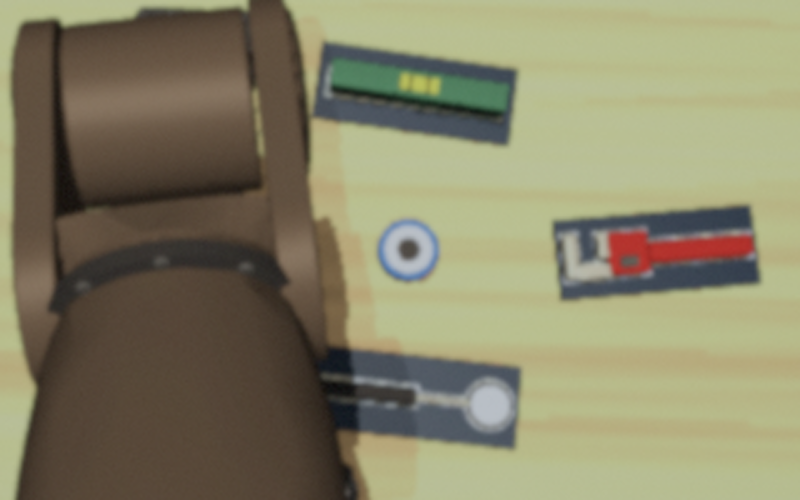

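The mirror is head over head on its silhouette, with the head at (489,405). Last, the jar.

Run:
```python
from kit import *
zz=pick("jar")
if abs(robot.read_finger_gap()*95-50)<3:
    place("jar",zz)
    robot.move_pose([240,-577,215],q(np.radians(22)))
    p,d=vision.grab_frame("top")
    cv2.imwrite("pics/t5.png",cv2.resize(p[190:390,195:515,::-1],None,fx=2.5,fy=2.5,interpolation=cv2.INTER_CUBIC))
```

```text
jar [429.2 192.6] 90.0 -> [674.5 210.3] 90.0 (np.float64(0.2813140858310019), 0)
down hit False False [429.1745449  192.65441481  13.97580099]
gap mm 49.73060843359687 want 50 F 25.000028014183044
lifted gap 49.51643593541732 43.8167
jar [429.2 192.6] 90.0 -> [674.5 210.3] 90.0 (np.float64(0.2813140858310019), 0)
touch True 4.115528402343715
49.3417
```

View pics/t5.png

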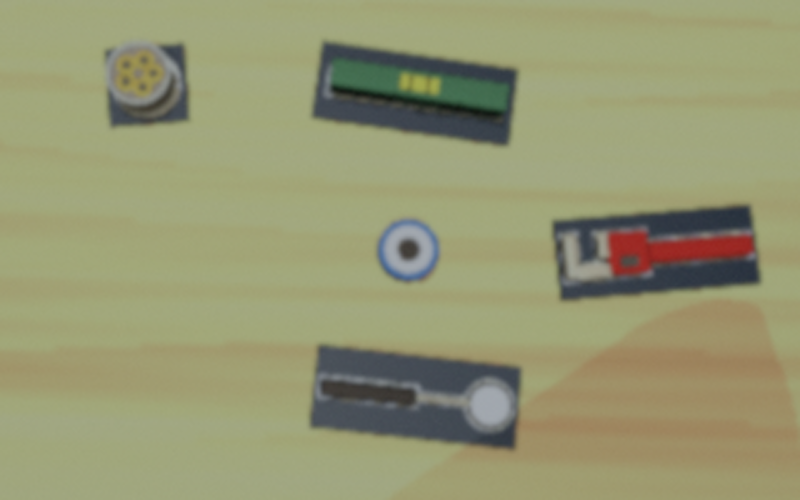

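All four items are on their pads and the spool hasn't moved; the jar rim centre is at (140,74) in the crop. I'll check the jar's offset, then hand in.

Run:
```python
from kit import *
from station import job
j=C(140,74,56);e=np.linalg.norm(j-[674.5,210.3]);print(j,e)
if e<7: print(job.job_done())
```

```text
[670.5804586  209.59217983] 3.9829403890761834
the job is handed in; nothing more can be done
None
```

All four items were set on their pads in the required order and the job is handed in at about 50 s of the 120 s; the pictures show the level about 3 mm and the jar about 4 mm off centre, the wrench and mirror on their silhouettes by eye, and the spool unmoved (I didn't re-check the tee).

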